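Hang the lift-off door on the test enclosure and latch it

ROBOT

A 6-joint arm with a two-finger parallel gripper is mounted at the origin on the work surface. World frame = base frame: x ahead of the robot, y to its left, z up, the work surface at z = 0. Lengths are in m, angles in rad, forces in N, time in s.
With the tool pointing down it reaches from about 0.375 to 0.975 m from the base axis. Payload 3.8 kg.
Tool frame: the origin (TCP) lies on the centre line of the jaws, within the pads' length; the fingertips stand 8 mm ahead of it and the grasp point (between the pads) lies 11 mm behind it; z points along the fingers, y is the direction in which the jaws open and shut (so a half turn about z gives the same grasp; the last joint's range is limited). The gripper opens to 85 mm and grips with 20 to 120 N. Pads are 22 mm wide; open, the fingers measure 114 mm over their backs; the gripper's body (76 mm by 85 mm) begins 54 mm behind the grasp point. The pads swing forward as they close: fully open they stand 13 mm farther back than shut.
Start: joints at [1.239, 0.264, 1.604, -0, 1.274, -0.037], TCP at [0.196, 0.646, 0.239] pointing down, gripper open.
Joint ranges: [-2.63, 2.63], [-0.94, 2.18], [0.31, 2.57], [-1.31, 4.45], [0, 2.66], [-2.55, 2.55]. Speed limits (rad/s): [2.57, 2.57, 3.14, 3.14, 3.14, 3.14].

INTERFACE

Orientations are given as a rotation vector (axis times angle).
In Python, from workcell import * gives the robot as it stands.
- The arm moves only by the tool play_rows, never from a script. Its arguments are lists of equal length, an entry for each row: "slide": the shift along the tool's x, y, z in cm, a list of three; "delta_rot": the turn, a rotation vector about the tool's x, y, z in rad, a list of three. In form: {"slide": [[x, y, z], ...], "delta_rot": [[wx, wy, wz], ...]}. A call has 1 to 12 rows; each row is the pose to reach, as a shift and turn from the pose measured when the call began, along the tool's axes at that moment; what a row does not reach only later rows make up. A row lasts 1/12 s, in which the tool goes at most 41.7 mm and 7.16 degrees, less where a joint would pass 70% of its speed; a pose out of reach is approached as far as the arm can. A call with a gripper value outside its range is refused whole. "hand" is the opening, from 0 (shut) to 1 (fully open), set as the call begins (left out, the last holds). The fingers move at their own pace and stop on an object; "force" is the grip in N (left out, the last holds). Time passes only in rows, so rows that repeat a pose let the fingers close. It gives the time, the measured TCP pose, the force and the opening at its end, in the units of the state.
- read_state(): the state, without advancing time (a new reading comes with each control period).
- read_camera(name): name is "scene" or "top" or "wrist"; returns a dict with "image" (400x640x3 uint8, red, green, blue), "depth" (400x640 float32, m along the optical axis (not along the pixel's ray), 0 where there is no reading), "fovy" (degrees; the focal length in pixels is half the picture's height over the tangent of half this angle, whatever the lens; pixels are square), "cx", "cy" (the principal point, pixels), "k1" (the pictures are not rectified: a ray, as slopes to the right and down, at radius r is drawn at 1 + k1 r^2 times it, then the intrinsics apply), "world_from_camera" (4x4, takes a point from camera to world coordinates); the wrist camera has in their place "hand_eye" (4x4, takes a point from camera to tool coordinates, whose origin is the TCP and whose axes are the flange's). Camera axes: x right, y up, looking along -z (the intrinsics and any distortion apply to the point x, -y, -z); pixel columns grow to the right and rows downward; lengths in m; the calibration is good to about 2 mm. A picture is of the moment at which its call begins: read the wrist's pose just before it.
- finish_job(): hands the job in, once; it reports no verdict.
Trained networks look in a picture, given as the dict that the camera call returned (one of the last four; its "shot" number tells which), for a name from the list of things; names that differ only in an ending like _2 or _b are one class to them, and where a whole thing is asked for, a point or a joint stands for the part that bears it (a point fixed in the world has none). Each returns a list of dicts, best first, with "conf" (0 to 1); they miss things now and then, are a little off and sometimes report something else, mostly with a low value. They report only what shows in the picture. A call takes as long as a camera call. They do not tell look-alikes from the thing itself.
- spot_in(target, picture): "bbox" ([centre column, centre row, width, height] in pixels, round what is visible of it).
- landmark_of(target, picture): "at" ([column, row] in pixels: a listed point, or the origin of a listed thing).
The state is a dict: "time": time; "q": joint angles; "joint_vel": joint speeds; "joint_torque": joint torques, N m; "tool_pos": TCP position; "tcp_rot": TCP orientation; "wrist_force": force on the tool from outside, world axes, zero at the start; "torque": the same for the moment, N m; "width": opening from 0.0 (shut) to 1.0 (fully open).
Only numpy, scipy, OpenCV 4.12 (cv2) and the standard library are available. Lean on these libraries where they do the work, as an engineer would, in place of code of your own. Each camera call takes 0.05 s, during which the arm holds its last target.

TASK

Take the yellow lift-off door out of its wooden stand and hang it on the grey test enclosure: with the door standing well open, lower both of its hinge knuckles fully down onto the two upright hinge pins. Then swing it shut so that its free edge pushes the orange spring catch aside and the door is held behind the catch. Leave the multimeter, the screwdriver and the socket box where they are, and never let the door topple over.

Things in the scene. Friction and masses are not known exactly. Their poses are not given: they have to be found in the camera images.
- door: Loose yellow door, upright in the stand's slot at the start; 147 mm wide (x), 8 mm thick (y), panel 140 mm high (z), about 0.35 kg, both faces alike. Origin on the panel's underside; x points from the hinge side to the free edge, z up; panel spans x = -72 to 75 mm, y = -4 to 4 mm. Centre of mass near x = 0, z = 79 mm. Hung, its underside is 25 mm over the bench.
- door_grip (a point): Middle of the black grip rail along the door's top, at (0, 0, 144) mm in the door's frame, axes as the door's. Rail 12 mm thick (y), 100 mm long (x), 22 mm high; its top, z = 155 mm, is the door's top.
- knuckle_low (a point): Centre of the lower end of the door's lower hinge knuckle, at (-86, 0, 20) mm in the door's frame, axes as the door's. Steel tube open at both ends: outer diameter 21, bore 13, height 22 mm.
- knuckle_high (a point): Centre of the lower end of the door's upper hinge knuckle, a tube of the same size, at (-86, 0, 110) mm in the door's frame, axes as the door's.
- door_edge (a point): Middle of the door's free edge (a steel strip, 8 mm wide), at (75, 0, 70) mm in the door's frame, axes as the door's.
- stand: Fixed brown wooden stand, base 100 x 90 x 12 mm, with two 12 mm walls along its x, 42 mm over the bench, leaving a slot 11 mm wide and 30 mm deep for the door's lower edge. Origin at the centre of its underside. The door's x starts along the stand's x, its underside 12 mm over the bench; the knuckles overhang the stand.
- enclosure: Fixed grey open-topped box, 135 mm deep (x), 200 mm wide (y), 130 mm high; origin at the centre of its underside, open front towards its -x. Hinge line upright at x = -85, y = -85 mm. The shut door runs from there along +y at x = -85 mm; 90 degrees open it points to -x. It swings freely and stays about where it is left. Over z = 135 mm only the upper pin stands up.
- pin_low (a point): Foot of the lower steel hinge pin, on top of its aluminium bracket, at (-85, -85, 45) mm in the enclosure's frame, axes as the enclosure's. Pin upright, diameter 10, 26 mm tall, its top 8 mm tapering to 3 mm diameter. The knuckle's lower end rests here when fully down.
- pin_high (a point): Foot of the upper hinge pin, of the same size, at (-85, -85, 135) mm in the enclosure's frame, axes as the enclosure's. Its bracket, like the lower one, is 10 mm thick and 21 mm wide round the pin: the lower knuckle comes in sideways beneath it, with the door 26 to 58 mm above its hung height. Both pins are greased (friction 0.15).
- catch (a joint): Travel (m) of the orange spring catch: 0 when out, up to 0.014 pushed aside, towards the enclosure's +y. Spring force 2.2 N when out, plus 180 N/m. The shutting door's free edge pushes it about 5 mm aside, which takes about 3 N there (the nose is slippery, friction 0.15); it then springs back out.
- catch_nose (a point): Tip of the catch's nose (40 mm tall), at (-94, 71, 100) mm in the enclosure's frame when out, axes as the enclosure's. In front (-x) a 30 degree ramp, behind a steep face that holds the shut door; it overlaps the door's edge by 5 mm. Its black housing spans x = -118 to -72, y = 88 to 114, z = 72 to 128 mm.
- stop (a point): Middle of the face of the aluminium stop post that halts the shut door, at (-78, 80, 65) mm in the enclosure's frame, axes as the enclosure's. Post 36 mm wide, 130 mm high. The door shut at x = -85 mm is 3 mm short of it.
- multimeter: Bystander: orange hand-held multimeter lying on its back, 150 x 78 x 34 mm; origin at the centre of its underside.
- screwdriver: Bystander: screwdriver lying on the bench; origin on its underside.
- socket_box: Bystander: aluminium box with coloured sockets, 90 x 60 x 51 mm; origin at the centre of its underside.
Things that resemble listed ones, but are neither listed nor needed, are in the scene too. There is more than one size of the door; the job needs the middle-sized.

How it is judged:
By the outcome, as a careful person would: the job done as asked, in the order asked, and still so for the second after the job is handed in, with the robot touching nothing.
It also fails if it takes over 61 s, if anything falls off the work surface, if the arm or the gripper's body presses on something with over 40 N, if the wrist force passes 120 N, or if a joint passes its speed limit or range.

## Working session

There is one attempt and no reset: what is moved stays moved. The work goes in short steps, Python scripts to look and compute and a tool call to move; the robot and the scene stay as the last step left them, time stands still between calls to the robot, and variables do not carry over. Pictures are saved under pics/ and viewed, and the job is handed in when it is done.

Besides the shell and the picture viewer there is one more tool, called as name(argument=value, ...), one argument or row to a line, values as JSON. play_rows: Moves the arm, as the interface text tells. Its arguments: {"type":"object","properties":{"slide":{"type":"array"},"delta_rot":{"type":"array"},"hand":{"type":"number"},"force":{"type":"number"}},"required":["slide","delta_rot"]}

```bash
ls; mkdir -p pics; cat > h.py <<'E'
import numpy as np, cv2, json
from scipy.spatial.transform import Rotation as R
from workcell import *
def save(im,name): cv2.imwrite('pics/'+name,im[:,:,::-1])
def K(p):
    f=200/np.tan(np.radians(p['fovy'])/2); return f,p['cx'],p['cy'],p['k1']
def ray(p,uv):
    f,cx,cy,k1=K(p); d=np.array([(uv[0]-cx)/f,(uv[1]-cy)/f]); s=d.copy()
    for _ in range(30): s=d/(1+k1*(s@s))
    return np.array([s[0],-s[1],-1.])
def toW(p):
    if 'world_from_camera' in p: return np.array(p['world_from_camera'])
    return p['W']
def at_depth(p,uv,d): return (toW(p)@np.r_[ray(p,uv)*d,1])[:3]
def at_z(p,uv,z):
    T=toW(p); r=T[:3,:3]@ray(p,uv); o=T[:3,3]; return o+r*(z-o[2])/r[2]
def proj(p,X):
    f,cx,cy,k1=K(p); c=np.linalg.inv(toW(p))@np.r_[X,1]; s=np.array([c[0],-c[1]])/-c[2]; s=s*(1+k1*(s@s)); return s*f+[cx,cy]
def cam(n):
    s=read_state(); p=read_camera(n)
    if n=='wrist':
        T=np.eye(4);T[:3,:3]=R.from_rotvec(s['tcp_rot']).as_matrix();T[:3,3]=s['tool_pos'];p['W']=T@np.array(p['hand_eye'])
    return p
def cloud(p):
    f,cx,cy,k1=K(p); v,u=np.mgrid[0:400,0:640]; d=np.stack([(u-cx)/f,(v-cy)/f],-1); s=d.copy()
    for _ in range(20): s=d/(1+k1*(s**2).sum(-1,keepdims=True))
    z=p['depth']; P=np.stack([s[...,0]*z,-s[...,1]*z,-z],-1); T=toW(p); return P@T[:3,:3].T+T[:3,3]
E
python3 - <<'E'
from h import *
for n in ['scene','top']:
    p=cam(n); save(p['image'],n+'0.png'); print(n,p['fovy'],p['k1'],np.round(p['world_from_camera'],3).tolist())
    for t in ['door','stand','enclosure']: print(t,[(np.round(x['bbox']).tolist(),round(x['conf'],2)) for x in spot_in(t,p)])
    for t in ['door_grip','pin_low','pin_high','catch_nose','knuckle_high','stop','enclosure','stand','knuckle_low','door_edge']: print(t,[(np.round(x['at'],1).tolist(),round(x['conf'],2)) for x in landmark_of(t,p)])
print(read_state())
E
```

```text
pics
scene 53.67435350264053 -0.0397638994703781 [[-0.655, -0.422, 0.627, 1.106], [0.756, -0.362, 0.545, 0.536], [-0.003, 0.831, 0.556, 0.65], [0.0, 0.0, 0.0, 1.0]]
door [([242.0, 178.0, 33.0, 69.0], 0.98), ([207.0, 160.0, 40.0, 37.0], 0.67), ([309.0, 146.0, 25.0, 89.0], 0.56)]
stand [([243.0, 198.0, 36.0, 32.0], 0.62)]
enclosure [([369.0, 256.0, 117.0, 124.0], 0.92)]
door_grip [([308.6, 110.5], 0.77), ([235.5, 154.1], 0.65), ([210.7, 145.0], 0.65)]
pin_low [([310.1, 258.2], 0.96)]
pin_high [([313.3, 230.2], 0.87)]
catch_nose [([365.0, 212.2], 0.6)]
knuckle_high [([252.8, 177.2], 0.87), ([186.1, 159.5], 0.81), ([299.1, 147.7], 0.71)]
stop [([370.1, 224.0], 0.88)]
enclosure [([367.5, 281.3], 0.81)]
stand [([242.9, 201.1], 0.61)]
knuckle_low [([251.6, 206.8], 0.81), ([195.6, 177.1], 0.62), ([303.8, 186.9], 0.61)]
door_edge [([319.6, 132.6], 0.96), ([228.7, 166.6], 0.86), ([229.9, 159.9], 0.83)]
top 45.8502498389119 0.044049768184913254 [[-0.043, 0.976, -0.215, 0.248], [-0.999, -0.041, 0.013, -0.008], [0.004, 0.215, 0.977, 1.33], [0.0, 0.0, 0.0, 1.0]]
door [([396.0, 289.0, 66.0, 92.0], 
[... 682 characters left out ...]
([417.5, 334.1], 0.58)]
{'time': 1.4, 'q': array([ 1.23912316e+00,  2.63918672e-01,  1.60401593e+00, -8.19987517e-06,
        1.27367723e+00, -3.69095795e-02]), 'joint_vel': array([ 1.35803460e-03,  3.47829086e-05, -7.81571274e-04,  2.44300870e-04,
       -1.11744990e-03,  8.71635908e-04]), 'joint_torque': array([ 8.13359420e-04, -5.15046430e+01, -3.67717302e+01,  6.94528399e-05,
        8.36673771e-04,  1.35941801e-05]), 'tool_pos': array([0.19610533, 0.64587915, 0.23925851]), 'tcp_rot': array([ 4.61334815e-01,  3.10753089e+00, -3.18788925e-05]), 'wrist_force': array([-0.12536217,  0.30561251, -0.16224893]), 'torque': array([0.00898121, 0.02031165, 0.06185719]), 'width': 1.0035368638204416}
```

View pics/scene0.png

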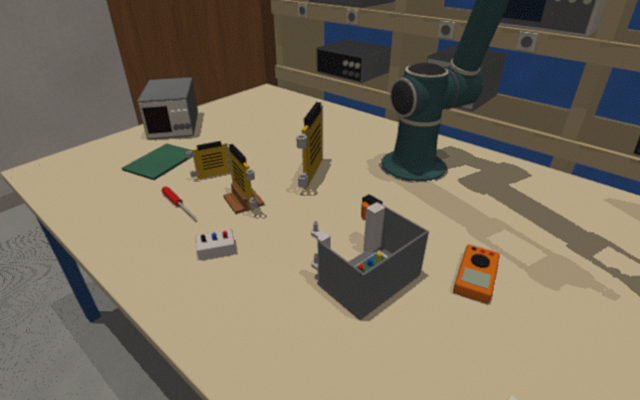

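View pics/top0.png

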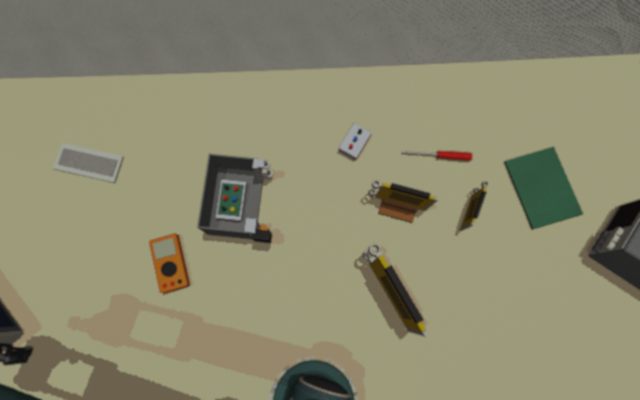

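```bash
python3 - <<'E'
from h import *
for n in ['scene','top']:
    p=cam(n); np.savez(n+'.npz',P=cloud(p),im=p['image'])
    import pickle; pickle.dump(p,open(n+'.pkl','wb'))
    b=(190,120,330,320) if n=='scene' else (190,120,500,350)
    c=p['image'][b[1]:b[3],b[0]:b[2]]; k=4 if n=='scene' else 2.5
    save(cv2.resize(c,None,fx=k,fy=k,interpolation=cv2.INTER_CUBIC)[:600,:800],n+'1.png')
p=pickle.load(open('top.pkl','rb')); P=cloud(p)
for uv in [(409.8,194.4),(402,293),(480,203)]:
    print('grip@z .156',at_z(p,uv,.156), P[int(uv[1]),int(uv[0])])
hs=cv2.cvtColor(p['image'],cv2.COLOR_RGB2HSV)
Q=P[150:230,350:500].reshape(-1,3); print(Q[Q[:,2]>.1].min(0),Q[Q[:,2]>.1].max(0))
E
```

```text
grip@z .156 [ 0.51105583 -0.26698969  0.156     ] [ 0.51363945 -0.26646494  0.14954513]
grip@z .156 [ 0.2663995  -0.22642252  0.156     ] [ 0.26538608 -0.21454891  0.21971547]
grip@z .156 [ 0.48126979 -0.44171739  0.156     ] [ 0.48814624 -0.45449771  0.12143603]
[ 0.24772851 -0.48934257  0.10003805] [ 0.55662359 -0.007666    1.32987816]
```

View pics/top1.png

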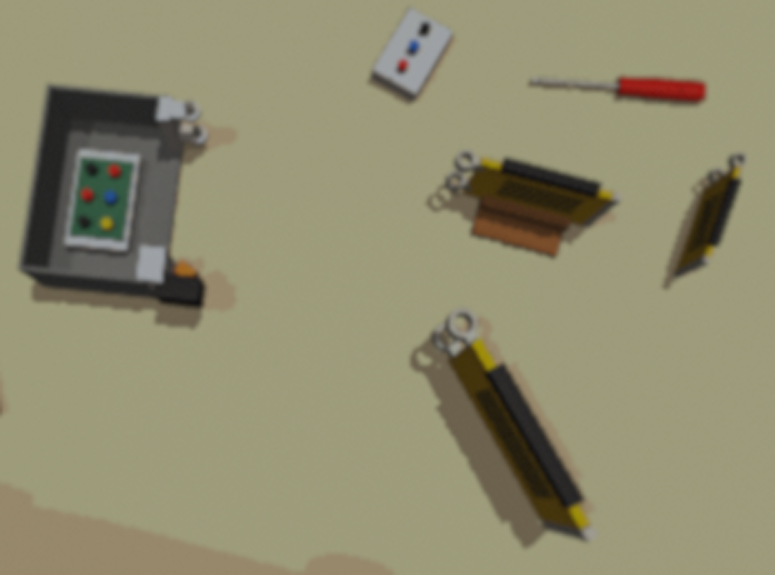

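View pics/scene1.png

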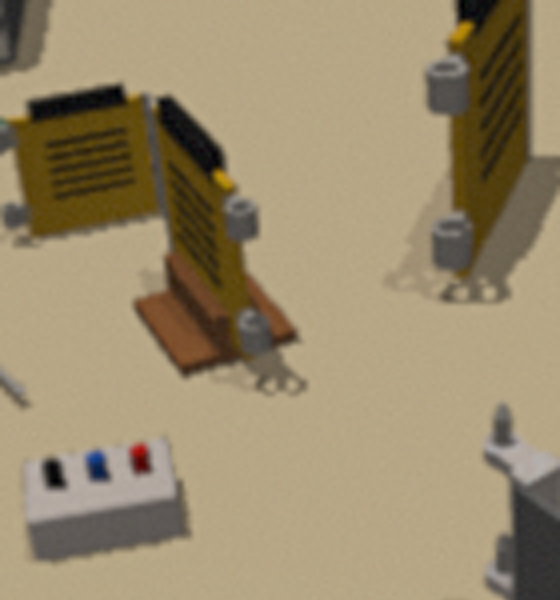

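```bash
cat >> h.py <<'E'
from scipy.optimize import least_squares
def fitpose(model,obs,x0):
    # obs: list of (pic,name,uv,w); pose x,y,yaw with z given ; model name->local
    def X(v,n):
        c,s=np.cos(v[2]),np.sin(v[2]);m=model[n]; return np.array([v[0]+c*m[0]-s*m[1],v[1]+s*m[0]+c*m[1],m[2]])
    f=lambda v: np.concatenate([(proj(p,X(v,n))-uv) for p,n,uv in obs])
    r=least_squares(f,x0,loss='soft_l1'); return r.x,[(n,np.round(proj(p,X(r.x,n))-uv,1).tolist()) for p,n,uv in obs]
ENC={'pin_low':(-.085,-.085,.045),'pin_high':(-.085,-.085,.135),'catch_nose':(-.094,.071,.1),'stop':(-.078,.08,.065),'enclosure':(0,0,0)}
def DOOR(h): return {'door_grip':(0,0,.144+h),'knuckle_low':(-.086,0,.02+h),'knuckle_high':(-.086,0,.11+h),'door_edge':(.075,0,.07+h)}
E
python3 - <<'E'
from h import *
import pickle
s=pickle.load(open('scene.pkl','rb'));t=pickle.load(open('top.pkl','rb'))
e=[(s,'pin_low',(310.1,258.2)),(s,'pin_high',(313.3,230.2)),(s,'stop',(370.1,224)),(s,'enclosure',(367.5,281.3)),(s,'catch_nose',(365,212.2)),
(t,'pin_low',(267.4,174.3)),(t,'pin_high',(264.9,160.9)),(t,'catch_nose',(263.6,228.4)),(t,'enclosure',(237.8,204.6))]
print(fitpose(ENC,e,[.5,.1,1.57]))
M=DOOR(.012)
d=[(s,'door_grip',(235.5,154.1)),(s,'knuckle_high',(252.8,177.2)),(s,'knuckle_low',(251.6,206.8)),(s,'door_edge',(229.3,163)),
(t,'door_grip',(409.8,194.4)),(t,'knuckle_low',(374.5,193)),(t,'door_edge',(426.7,202.7))]
print(fitpose(M,d,[.51,-.26,-1.7]))
v,_=fitpose(M,d,[.51,-.26,-1.7])
# cloud: rail dark pixels above .14
P=cloud(t)[175:215,360:450].reshape(-1,3);im=t['image'][175:215,360:450].reshape(-1,3)
m=(P[:,2]>.15)&(P[:,2]<.18);Q=P[m];print(len(Q),Q.mean(0),np.median(Q[:,2])); u,sv,vt=np.linalg.svd(Q[:,:2]-Q[:,:2].mean(0));print(vt[0],np.arctan2(vt[0,1],vt[0,0]))
E
```

```text
(array([0.54178665, 0.19514086, 1.41232651]), [('pin_low', [5.5, 2.0]), ('pin_high', [2.0, -1.7]), ('stop', [-0.4, 1.5]), ('enclosure', [0.6, -3.5]), ('catch_nose', [-1.7, 0.0]), ('pin_low', [2.1, -0.6]), ('pin_high', [1.6, 3.5]), ('catch_nose', [-0.6, -3.1]), ('enclosure', [-0.3, -1.6])])
(array([ 0.52277195, -0.26838487, -1.86833472]), [('door_grip', [0.7, -0.9]), ('knuckle_high', [-2.6, 0.2]), ('knuckle_low', [1.8, -1.2]), ('door_edge', [0.2, 2.7]), ('door_grip', [0.2, -4.5]), ('knuckle_low', [-3.3, -0.2]), ('door_edge', [5.0, 0.5])])
309 [ 0.51903901 -0.26589684  0.16285   ] 0.16543387858914627
[-0.3135469  -0.94957271] -1.8897223293343743
```

```bash
cat >> h.py <<'E'
def mv(pos,yaw_y,s=None):
    """tool down, tool y at world angle yaw_y (mod pi nearest)"""
    s=s or read_state(); R0=R.from_rotvec(s['tcp_rot']).as_matrix()
    best=None
    for k in (0,np.pi):
        a=yaw_y+k; y=np.array([np.cos(a),np.sin(a),0]); z=np.array([0,0,-1.]); x=np.cross(y,z)
        d=R.from_matrix(R0.T@np.stack([x,y,z],1)).as_rotvec()
        if best is None or np.linalg.norm(d)<np.linalg.norm(best): best=d
    print('slide cm',np.round(R0.T@(np.array(pos)-s['tool_pos'])*100,2).tolist(),'rot',np.round(best,4).tolist())
E
python3 - <<'E'
from h import *
p=cam('wrist'); print(np.round(p['hand_eye'],3).tolist(),p['fovy'],p['k1'])
mv((.53,.05,.36),-.31)
mv((.52,-.20,.36),-.31)
E
```

```text
[[0.001, 0.957, 0.289, 0.073], [1.0, -0.001, 0.0, 0.0], [0.001, 0.289, -0.957, -0.133], [0.0, 0.0, 0.0, 1.0]] 58.15567468141999 -0.07418461328418656
slide cm [-49.26, -47.32, -12.07] rot [0.0, 0.0, -1.5556]
slide cm [-55.57, -71.53, -12.07] rot [0.0, 0.0, -1.5556]
```

play_rows(
  slide=[
    [-4,-4,-1],
    [-8,-8,-2],
    [-12,-12,-3],
    [-16,-16,-4],
    [-20,-20,-5],
    [-24,-24,-6],
    [-28,-27,-8],
    [-32,-31,-9],
    [-36,-35,-10],
    [-40,-39,-12],
    [-44,-43,-12],
    [-49.3,-47.3,-12],
  ],
  delta_rot=[
    [0,0,0.12],
    [0,0,0.24],
    [0,0,0.36],
    [0,0,0.48],
    [0,0,0.6],
    [0,0,0.72],
    [0,0,0.84],
    [0,0,0.96],
    [0,0,1.08],
    [0,0,1.2],
    [0,0,1.32],
    [0,0,1.44],
  ],
)

```text
time: 2.55
tool_pos: [0.4339, 0.2147, 0.3356]
tcp_rot: [2.401, 2.025, 0.004]
wrist_force: [1.3, -1.0, -0.6]
width: 1.0
```

```bash
python3 - <<'E'
from h import *
mv((.53,.05,.36),-.31)
E
```

```text
slide cm [-14.61, 12.25, -2.43] rot [0.0019, -0.0015, 0.1404]
```

play_rows(
  slide=[
    [-3,2.5,-0.5],
    [-6,5,-1],
    [-9,7.5,-1.5],
    [-12,10,-2.4],
    [-14.6,12.2,-2.4],
    [-14.6,12.2,-2.4],
    [-14.6,12.2,-2.4],
  ],
  delta_rot=[
    [0,0,0.07],
    [0,0,0.14],
    [0,0,0.14],
    [0,0,0.14],
    [0,0,0.14],
    [0,0,0.14],
    [0,0,0.14],
  ],
)

```text
time: 3.13
tool_pos: [0.53, 0.0487, 0.3596]
tcp_rot: [2.541, 1.848, 0.003]
wrist_force: [-0.0, 0.1, -0.3]
width: 1.003
```

```bash
cat > lk.py <<'E'
import sys,pickle
from h import *
name=sys.argv[1]; lm=sys.argv[2].split(',') if len(sys.argv)>2 and sys.argv[2] else []
p=cam('wrist'); pickle.dump(p,open(name+'.pkl','wb')); save(cv2.resize(p['image'],(800,500)),name+'.png')
print(read_state()['tool_pos'])
for t in lm: print(t,[(np.round(x['at'],1).tolist(),round(x['conf'],2)) for x in landmark_of(t,p)])
E
python3 lk.py w1 pin_low,pin_high,catch_nose,stop,enclosure
```

```text
[0.5293823  0.04986832 0.3594503 ]
pin_low []
pin_high [([383.9, 93.3], 0.8)]
catch_nose [([235.9, 125.4], 0.68), ([287.4, 36.3], 0.29)]
stop [([231.3, 116.7], 0.85)]
enclosure [([288.8, 37.6], 0.95)]
```

View pics/w1.png

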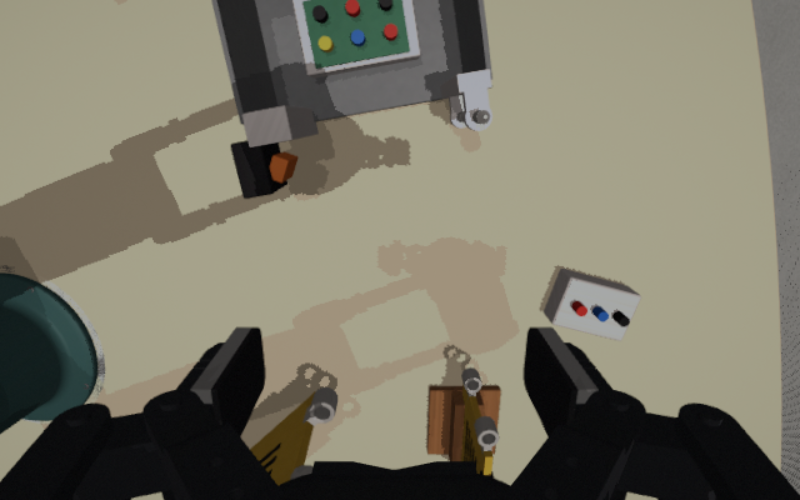

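```bash
python3 - <<'E'
from h import *
import pickle
p=pickle.load(open('w1.pkl','rb'))
a=cv2.resize(p['image'][45:125,335:425],None,fx=6,fy=6,interpolation=cv2.INTER_CUBIC)
save(a,'w1a.png')
P=cloud(p)
for v in range(86,102,2): print(v,[ (np.round(P[v,u]*1000).astype(int).tolist()) for u in range(378,394,3)])
d=[(p,'pin_high',(383.9,93.3)),(p,'catch_nose',(235.9,125.4)),(p,'stop',(231.3,116.7)),(p,'enclosure',(288.8,37.6))]
v,r=fitpose(ENC,d,[.54,.195,1.41]);print(v,r)
s=pickle.load(open('scene.pkl','rb'));t=pickle.load(open('top.pkl','rb'))
e=d+[(s,'pin_low',(310.1,258.2)),(s,'pin_high',(313.3,230.2)),(s,'stop',(370.1,224)),(s,'catch_nose',(365,212.2)),
(t,'pin_low',(267.4,174.3)),(t,'pin_high',(264.9,160.9)),(t,'catch_nose',(263.6,228.4)),(t,'enclosure',(237.8,204.6))]
v,r=fitpose(ENC,e,[.54,.195,1.41]);print(v,r)
E
```

```text
86 [[613, 106, 133], [616, 106, 133], [618, 105, 133], [621, 104, 133], [624, 103, 134], [654, 96, -1]]
88 [[612, 105, 133], [615, 104, 134], [614, 104, 151], [617, 103, 153], [623, 101, 134], [654, 93, -2]]
90 [[612, 103, 132], [612, 103, 147], [614, 102, 153], [616, 101, 157], [619, 101, 154], [625, 99, 133]]
92 [[611, 101, 135], [611, 101, 152], [613, 101, 156], [615, 100, 158], [618, 99, 157], [625, 97, 134]]
94 [[610, 99, 136], [610, 99, 152], [612, 99, 156], [614, 98, 161], [617, 97, 158], [625, 95, 133]]
96 [[610, 97, 133], [610, 98, 149], [612, 97, 154], [614, 96, 157], [617, 95, 154], [624, 93, 133]]
98 [[610, 96, 132], [612, 95, 137], [612, 95, 152], [614, 94, 153], [621, 92, 133], [650, 81, -2]]
100 [[609, 94, 133], [612, 93, 133], [615, 92, 134], [618, 91, 132], [620, 90, 133], [650, 78, -3]]
[0.54276188 0.19400676 1.43968993] [('pin_high', [-0.2, -0.3]), ('catch_nose', [-0.2, 3.0]), ('stop', [0.1, -3.3]), ('enclosure', [0.4, 0.4])]
[0.54286302 0.19438797 1.43554846] [('pin_high', [-0.5, -0.3]), ('catch_nose', [-0.6, 2.5]), ('stop', [-0.3, -3.9]), ('enclosure', [0.4, 0.0]), ('pin_low', [4.8, 2.9]), ('pin_high', [1.3, -0.8]), ('stop', [-1.9, 1.5]), ('catch_nose', [-3.4, 0.1]), ('pin_low', [1.8, -1.7]), ('pin_high', [1.2, 2.3]), ('catch_nose', [0.4, -4.3]), ('enclosure', [-0.0, -2.0])]
```

View pics/w1a.png

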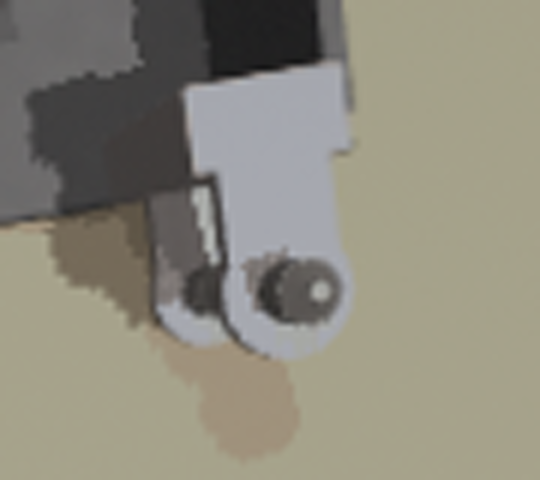

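```bash
python3 - <<'E'
from h import *
import pickle
p=pickle.load(open('w1.pkl','rb'))
print(at_z(p,(388.1,93.1),.161),at_z(p,(382.4,93.7),.135))
c,s=np.cos(1.437),np.sin(1.437);print(.5428-.085*c+.085*s,.1943-.085*s-.085*c)
E
python3 lk.py w2 knuckle_high,knuckle_low
python3 - <<'E'
from h import *
mv((.55,-.17,.36),-.31)
E
```

```text
[0.61501954 0.09881137 0.161     ] [0.61450063 0.09836203 0.135     ]
0.6157015355126509 0.09872089077681416
[0.5289666  0.05136341 0.3596815 ]
knuckle_high [([385.6, 340.2], 0.79), ([244.5, 383.8], 0.65)]
knuckle_low [([376.9, 303.5], 0.59), ([256.7, 317.8], 0.56)]
slide cm [-20.43, 8.69, -0.04] rot [0.0018, -0.0017, 0.0019]
```

play_rows(
  slide=[
    [-4,1.5,0],
    [-8,3,0],
    [-12,4.5,0],
    [-16,6,0],
    [-20,7.5,0],
    [-24,9.0,0],
    [-28,9,0],
    [-28,9,0],
    [-28,9,0],
  ],
  delta_rot=[
    [0,0,0],
    [0,0,0],
    [0,0,0],
    [0,0,0],
    [0,0,0],
    [0,0,0],
    [0,0,0],
    [0,0,0],
    [0,0,0],
  ],
)

```text
time: 4.33
tool_pos: [0.5293, -0.245, 0.3591]
tcp_rot: [-2.54, -1.849, -0.003]
wrist_force: [1.0, 0.9, 0.5]
width: 1.0
```

```bash
python3 lk.py w3 door_grip,knuckle_high,knuckle_low,door_edge
```

```text
[ 0.52976687 -0.24338061  0.35925601]
door_grip [([33.9, 247.0], 0.95), ([331.4, 331.8], 0.93), ([313.5, 196.3], 0.85)]
knuckle_high [([314.7, 106.6], 0.85), ([135.1, 143.9], 0.78), ([384.8, 324.8], 0.68)]
knuckle_low [([377.7, 294.9], 0.87), ([179.7, 131.5], 0.69), ([318.3, 105.0], 0.66)]
door_edge [([56.1, 266.0], 0.92), ([292.0, 300.7], 0.88)]
```

View pics/w3.png

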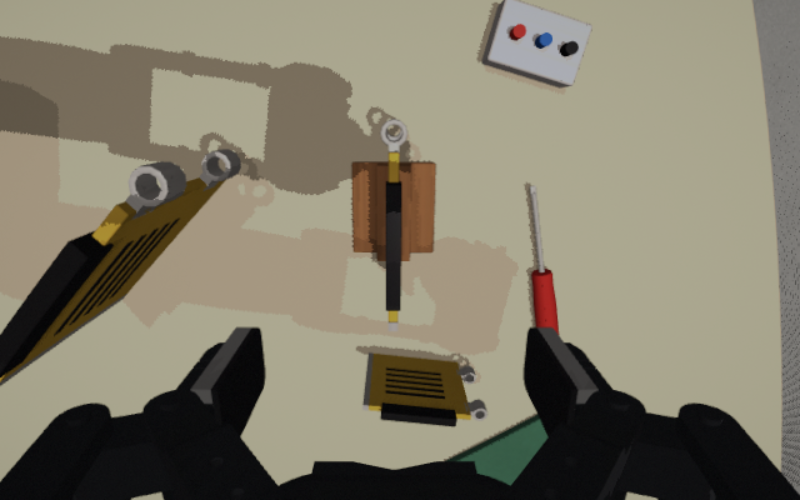

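```bash
python3 - <<'E'
from h import *
import pickle
p=pickle.load(open('w3.pkl','rb'))
a=cv2.resize(p['image'][85:275,260:370],None,fx=3,fy=3,interpolation=cv2.INTER_CUBIC)
save(a,'w3a.png')
g=p['image'].astype(int).sum(2)
for v in range(150,246,12):
    row=g[v,300:330]; u=300+np.where(row<130)[0]; print(v,u.min(),u.max(),u.mean(),at_z(p,(u.mean(),v),.167))
P=cloud(p)
c=g[:,314]; print([ (v,int(c[v])) for v in list(range(140,152))+list(range(242,256))])
d=[(p,'door_grip',(313.5,196.3))]
for u,v in [(315,106),(315.2,145.6),(314.4,248.8)]: print(at_z(p,(u,v),.167 if v>120 else .144))
print(P[196,314],P[160,314],P[235,314])
E
```

```text
150 308 320 314.0 [ 0.53596696 -0.22234528  0.167     ]
162 309 320 314.5 [ 0.53301628 -0.23298387  0.167     ]
174 309 320 314.5 [ 0.52957281 -0.24367311  0.167     ]
186 309 320 314.5 [ 0.52606474 -0.25456261  0.167     ]
198 300 320 310.36842105263156 [ 0.51878421 -0.2644712   0.167     ]
210 309 319 314.0 [ 0.51838724 -0.27684227  0.167     ]
222 309 319 314.0 [ 0.51465802 -0.28840118  0.167     ]
234 309 319 314.0 [ 0.51084817 -0.30020943  0.167     ]
[(140, 255), (141, 254), (142, 254), (143, 253), (144, 253), (145, 203), (146, 56), (147, 29), (148, 35), (149, 44), (150, 47), (151, 47), (242, 80), (243, 79), (244, 80), (245, 83), (246, 83), (247, 91), (248, 184), (249, 372), (250, 373), (251, 371), (252, 371), (253, 373), (254, 374), (255, 372)]
[ 0.54851965 -0.18632961  0.144     ]
[ 0.53822642 -0.21887361  0.167     ]
[ 0.50640648 -0.31525832  0.167     ]
[ 0.52253762 -0.26396933  0.1658443 ] [ 0.53307664 -0.23129748  0.1657452 ] [ 0.51043892 -0.30147311  0.16630969]
```

View pics/w3a.png

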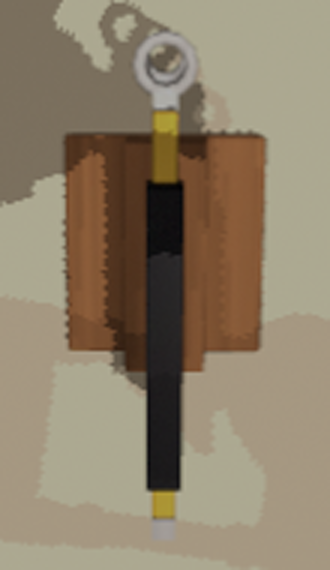

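```bash
python3 - <<'E'
from h import *
mv((.5223,-.2671,.20),-.3187)
mv((.5223,-.2671,.143),-.3187)
E
```

```text
slide cm [-2.73, -0.03, 15.96] rot [0.0021, -0.0021, 0.0128]
slide cm [-2.75, -0.05, 21.66] rot [0.0021, -0.0021, 0.0128]
```

play_rows(
  slide=[
    [-2.7,0,4],
    [-2.7,0,8],
    [-2.7,0,12],
    [-2.7,0,16],
    [-2.75,0,19],
    [-2.75,0,21.6],
    [-2.75,0,21.6],
    [-2.75,0,21.6],
  ],
  delta_rot=[
    [0.002,-0.002,0.012],
    [0.002,-0.002,0.012],
    [0.002,-0.002,0.012],
    [0.002,-0.002,0.012],
    [0.002,-0.002,0.012],
    [0.002,-0.002,0.012],
    [0.002,-0.002,0.012],
    [0.002,-0.002,0.012],
  ],
  hand=0.6,
)

```text
time: 5.25
tool_pos: [0.522, -0.2654, 0.1423]
tcp_rot: [-2.54, -1.842, 0.002]
wrist_force: [0.1, 0.2, 0.2]
width: 0.599
```

play_rows(
  slide=[
    [0,0,0],
    [0,0,0],
    [0,0,0],
    [0,0,0],
    [0,0,0],
    [0,0,0],
    [0,0,0],
    [0,0,0],
  ],
  delta_rot=[
    [0,0,0],
    [0,0,0],
    [0,0,0],
    [0,0,0],
    [0,0,0],
    [0,0,0],
    [0,0,0],
    [0,0,0],
  ],
  hand=0,
  force=60,
)

```text
time: 5.92
tool_pos: [0.5236, -0.266, 0.1451]
tcp_rot: [2.543, 1.844, 0.002]
wrist_force: [-0.3, 1.9, 6.9]
width: 0.128
```

```bash
python3 - <<'E'
from h import *
s=read_state();print(s['time'],s['tool_pos'],s['wrist_force'],s['torque'],s['width'])
E
python3 lk.py w4 knuckle_high,knuckle_low
```

```text
5.9167 [ 0.52363109 -0.26599141  0.14508088] [-0.25275023  1.91540956  6.93193539] [0.19473624 0.05415729 0.04344495] 0.12827947640029008
[ 0.52363387 -0.2660023   0.14507704]
knuckle_high [([314.8, 68.9], 0.56)]
knuckle_low [([70.8, 131.3], 0.82), ([315.5, 79.3], 0.77)]
```

View pics/w4.png

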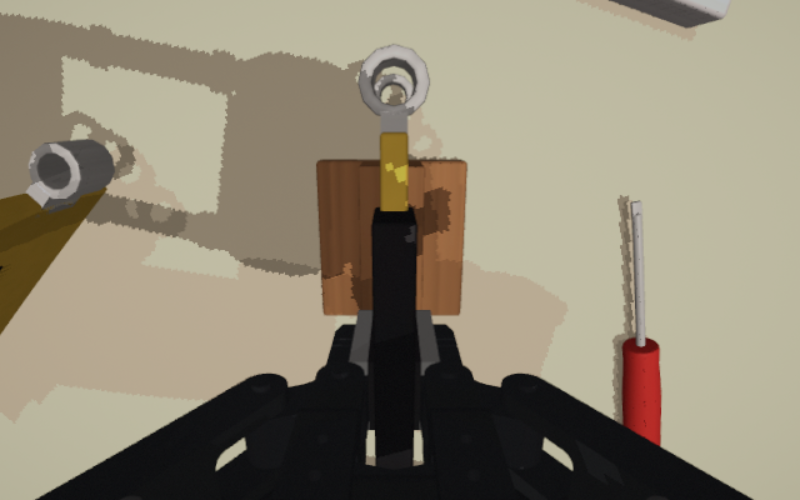

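play_rows(
  slide=[
    [0,0,-0.8],
    [0,0,-2],
    [0,0,-3.2],
    [0,0,-4.4],
    [0,0,-5.4],
    [0,0,-5.4],
    [0,0,-5.4],
  ],
  delta_rot=[
    [0,0,0],
    [0,0,0],
    [0,0,0],
    [0,0,0],
    [0,0,0],
    [0,0,0],
    [0,0,0],
  ],
)

```text
time: 6.65
tool_pos: [0.5242, -0.2664, 0.2004]
tcp_rot: [2.541, 1.843, 0.003]
wrist_force: [0.1, 0.6, -4.0]
width: 0.132
```

```bash
python3 - <<'E'
from h import *
s=read_state();print(s['time'],s['tool_pos'],s['wrist_force'],s['torque'],s['width'])
E
python3 lk.py w5 knuckle_high,knuckle_low
python3 - <<'E'
from h import *
p=cam('scene');save(cv2.resize(p['image'][90:290,170:430],(780,600)),'s5.png')
E
```

```text
6.65 [ 0.52422523 -0.26643711  0.2003896 ] [ 0.0794724   0.55535116 -3.99711536] [ 0.00656029 -0.02571195 -0.09743144] 0.1316118210376855
[ 0.52355678 -0.26607901  0.19927974]
knuckle_high [([317.6, 69.7], 0.64)]
knuckle_low [([476.0, 242.3], 0.67), ([316.0, 77.7], 0.61), ([107.3, 125.7], 0.57)]
```

View pics/w5.png

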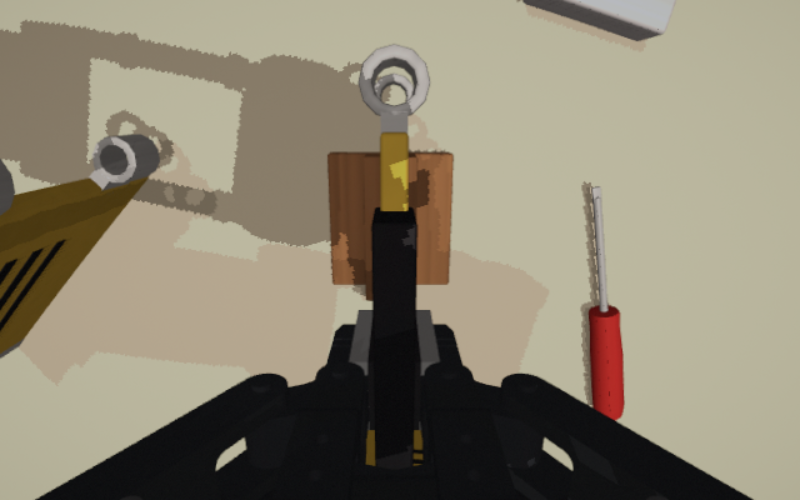

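View pics/s5.png

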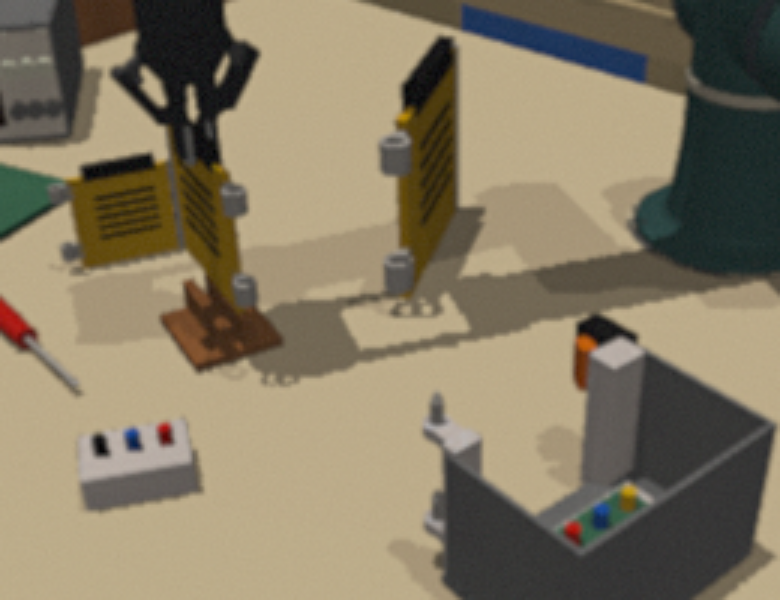

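```bash
python3 - <<'E'
from h import *
import pickle
p=pickle.load(open('w5.pkl','rb'))
a=cv2.resize(p['image'][25:105,270:360],None,fx=6,fy=6,interpolation=cv2.INTER_CUBIC)
save(a,'w5a.png')
P=cloud(p)
for uv in [(291,66),(315,42),(339,60),(315,85),(315,130),(315,200)]: print(uv,np.round(P[uv[1],uv[0]],4))
E
```

```text
(291, 66) [ 0.542  -0.1849  0.1973]
(315, 42) [ 0.5526 -0.18    0.1985]
(339, 60) [ 0.559  -0.1883  0.1972]
(315, 85) [ 0.5481 -0.1938  0.1958]
(315, 130) [ 0.5433 -0.2085  0.2051]
(315, 200) [ 0.5367 -0.2285  0.2206]
```

View pics/w5a.png

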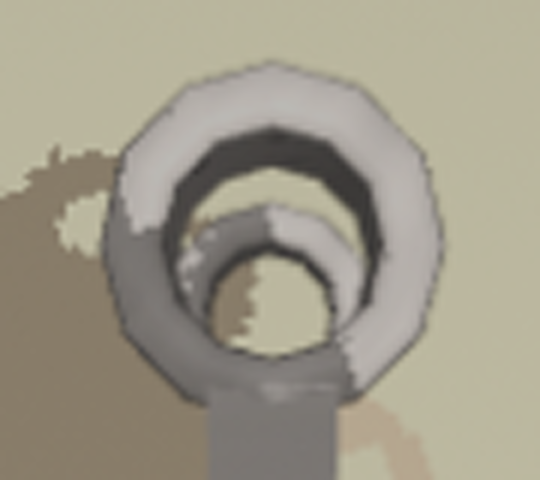

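```bash
python3 - <<'E'
from h import *
import pickle
p=pickle.load(open('w5.pkl','rb'))
k=at_z(p,(315.0,63.7),.198);print(k,'pred',at_z(p,(314.6,75),.10))
for z in(.108,.086):print(z,np.round(proj(p,[k[0],k[1],z]),1))
s=read_state(); print(s['tool_pos'])
Rt=R.from_rotvec(s['tcp_rot']).as_matrix(); print(Rt.T@(k-np.array(s['tool_pos'])))
x=Rt[:,0];print(np.arctan2(x[1],x[0]))
# line of panel: direction grip rail to knuckle
e1=at_z(p,(394*.8,210*.8),.221); print('railend',e1, np.arctan2(*(k-e1)[[1,0]]))
E
```

```text
[ 0.55038565 -0.18686483  0.198     ] pred [ 0.55055871 -0.18635997  0.1       ]
0.108 [314.6  75.3]
0.086 [314.6  76.8]
[ 0.52291729 -0.26566499  0.19797128]
[8.34347894e-02 1.61546711e-03 5.82865261e-05]
1.2547436271269474
railend [ 0.54011217 -0.2183612   0.221     ] 1.2554976922841037
```

```bash
python3 - <<'E'
from h import *
mv((.5976,-.0183,.199),-.1338)
E
```

```text
slide cm [25.83, -0.59, -0.07] rot [-0.001, -0.0012, -0.1823]
```

play_rows(
  slide=[
    [2,0,0],
    [4.5,0,0],
    [7.5,-0.1,0],
    [10.5,-0.2,0],
    [13.5,-0.3,0],
    [16.5,-0.4,0],
    [19.5,-0.5,0],
    [22.5,-0.6,0],
    [24.5,-0.6,0],
    [25.8,-0.6,0],
    [25.8,-0.6,0],
    [25.8,-0.6,0],
  ],
  delta_rot=[
    [0,0,-0.02],
    [0,0,-0.04],
    [0,0,-0.06],
    [0,0,-0.08],
    [0,0,-0.1],
    [0,0,-0.12],
    [0,0,-0.14],
    [0,0,-0.16],
    [0,0,-0.18],
    [0,0,-0.182],
    [0,0,-0.182],
    [0,0,-0.182],
  ],
)

```text
time: 7.85
tool_pos: [0.5971, -0.0184, 0.1975]
tcp_rot: [-2.363, -2.068, 0.002]
wrist_force: [-0.9, 0.9, -3.6]
width: 0.131
```

```bash
python3 lk.py w6 pin_high
python3 - <<'E'
from h import *
import pickle
p=pickle.load(open('w6.pkl','rb'))
a=cv2.resize(p['image'][0:110,255:385],None,fx=6,fy=5.4,interpolation=cv2.INTER_CUBIC)
save(a,'w6a.png')
s=read_state();x=R.from_rotvec(s['tcp_rot']).as_matrix()[:,0];print(np.arctan2(x[1],x[0]),s['wrist_force'],s['torque'])
E
```

```text
[ 0.59694454 -0.01909332  0.19760663]
pin_high [([320.5, 1.9], 0.67)]
1.4360108860000134 [ 0.20484059  0.06538961 -3.9156698 ] [-0.02568983  0.02291622  0.00439319]
```

View pics/w6.png

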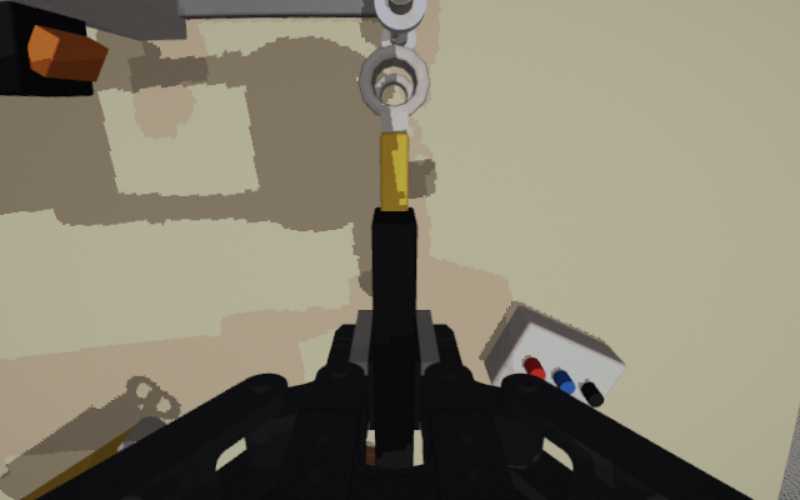

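View pics/w6a.png

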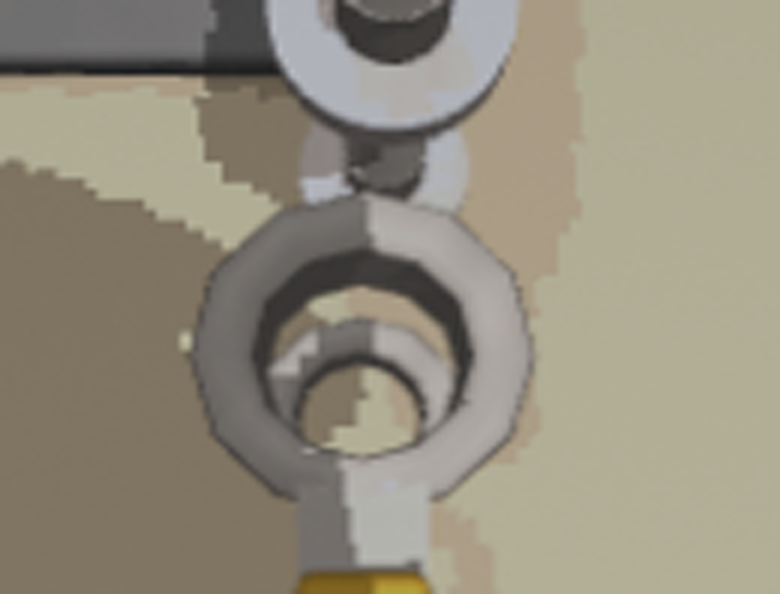

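```bash
python3 - <<'E'
from h import *
import pickle
p=pickle.load(open('w6.pkl','rb'))
k=at_z(p,(314.8,345/5.4-.5),.1965)
b=at_z(p,(320,124/5.4-.5),.135); bl=at_z(p,(318.5,20),.045)
lo=at_z(p,(255+362/6-.5,12),.1)
x=np.array([np.cos(1.436),np.sin(1.436),0]);y=np.array([x[1],-x[0],0])
print(k,b,b+.0105*x,bl)
print('lat k,b,bl',k@y,b@y,bl@y,'fwd',k@x,b@x+.0105)
kl=at_z(p,(255+360/6-.5,410/5.4-.5),.1065);print('low knuckle lat',kl@y,kl@x)
E
```

```text
[0.60825301 0.06459843 0.1965    ] [0.61383762 0.08839818 0.135     ] [0.61524869 0.09880293 0.135     ] [0.61593291 0.10578275 0.045     ]
lat k,b,bl 0.5940540890690101 0.5963896263589065 0.596129625847796 fwd 0.14575463821428125 0.1805890077698977
low knuckle lat 0.5935597920327106 0.14564336126162597
```

play_rows(
  slide=[
    [0.6,0.1,-0.1],
    [1.4,0.2,-0.1],
    [2.2,0.2,-0.1],
    [3,0.22,-0.1],
    [3.5,0.22,-0.1],
    [3.5,0.22,-0.1],
    [3.5,0.22,-0.1],
  ],
  delta_rot=[
    [0,0,0],
    [0,0,0],
    [0,0,0],
    [0,0,0],
    [0,0,0],
    [0,0,0],
    [0,0,0],
  ],
)

```text
time: 8.53
tool_pos: [0.6038, 0.0154, 0.1987]
tcp_rot: [-2.364, -2.067, 0.002]
wrist_force: [-0.0, 0.4, -4.2]
width: 0.129
```

```bash
python3 lk.py w7
python3 - <<'E'
from h import *
import pickle
p=pickle.load(open('w7.pkl','rb'))
a=cv2.resize(p['image'][20:120,255:385],None,fx=6,fy=6,interpolation=cv2.INTER_CUBIC)
save(a,'w7a.png')
s=read_state();x=R.from_rotvec(s['tcp_rot']).as_matrix()[:,0];print(np.arctan2(x[1],x[0]),s['wrist_force'],s['torque'])
k=R.from_rotvec(s['tcp_rot']).as_matrix()
p=cam('scene'); u,v=map(int,proj(p,[.615,.099,.12]));print(u,v);save(cv2.resize(p['image'][v-60:v+60,u-80:u+80],(800,600),interpolation=cv2.INTER_CUBIC),'s7.png')
E
```

```text
[0.60375181 0.01509626 0.19871125]
1.436693741108308 [-0.43193468  0.51681494 -4.71322539] [ 0.01186744 -0.00624623 -0.01515931]
314 234
```

View pics/w7a.png

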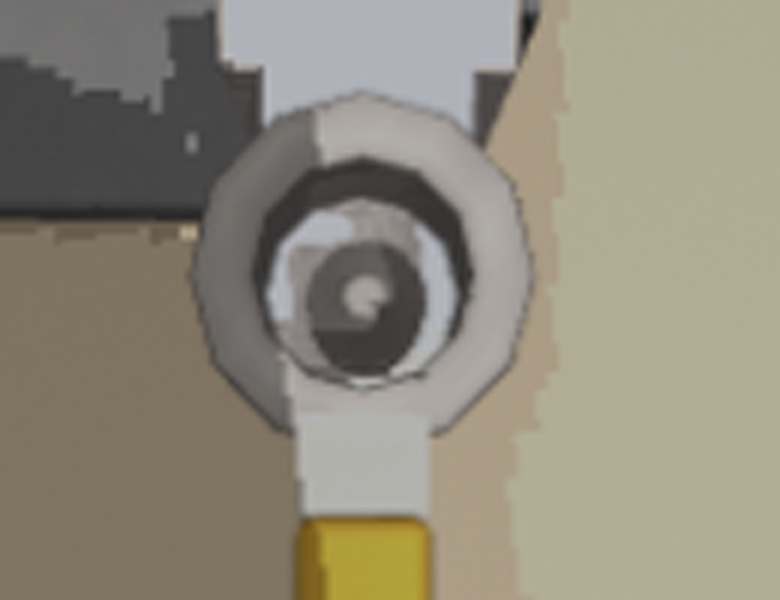

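View pics/s7.png

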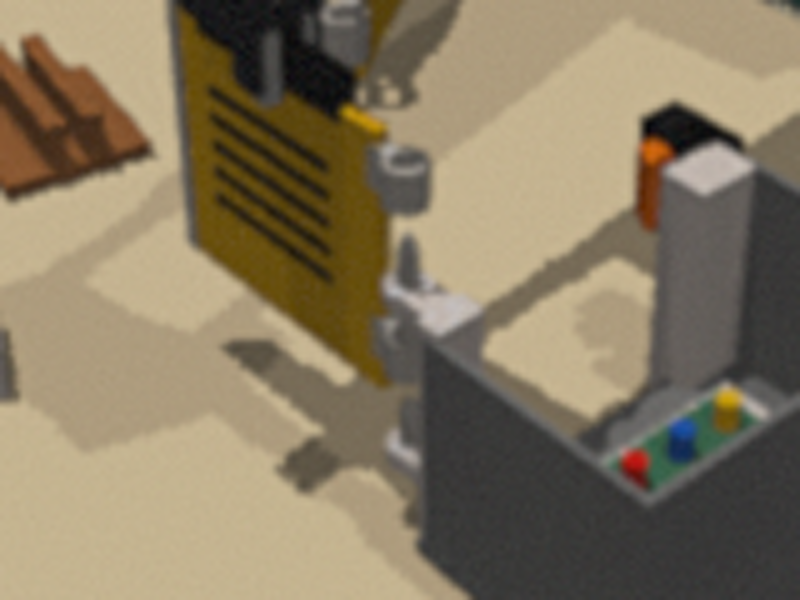

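```bash
python3 - <<'E'
from h import *
import pickle
p=pickle.load(open('w7.pkl','rb'))
k=at_z(p,(314.8,63.7),.1975); t=at_z(p,(315.8,68.8),.161)
x=np.array([np.cos(1.436),np.sin(1.436),0]);y=np.array([x[1],-x[0],0])
print('pin - knuckle along tool x,y',(t-k)@x,(t-k)@y,t)
E
```

```text
pin - knuckle along tool x,y 0.0004910519585245442 0.00032974427470474114 [0.61539309 0.09874824 0.161     ]
```

play_rows(
  slide=[
    [0.05,0.03,0.4],
    [0.05,0.03,0.9],
    [0.05,0.03,1.4],
    [0.05,0.03,1.9],
    [0.05,0.03,2.3],
    [0.05,0.03,2.3],
  ],
  delta_rot=[
    [0,0,0],
    [0,0,0],
    [0,0,0],
    [0,0,0],
    [0,0,0],
    [0,0,0],
  ],
)

```text
time: 9.13
tool_pos: [0.6032, 0.0154, 0.174]
tcp_rot: [-2.363, -2.065, 0.004]
wrist_force: [-0.0, 0.1, -4.1]
width: 0.133
```

play_rows(
  slide=[
    [0,0,0.3],
    [0,0,0.7],
    [0,0,1.0],
    [0,0,1.3],
    [0,0,1.5],
    [0,0,1.5],
  ],
  delta_rot=[
    [0,0,0],
    [0,0,0],
    [0,0,0],
    [0,0,0],
    [0,0,0],
    [0,0,0],
  ],
)

```text
time: 9.63
tool_pos: [0.603, 0.0155, 0.1584]
tcp_rot: [-2.363, -2.064, 0.005]
wrist_force: [-0.3, 0.7, -4.4]
width: 0.133
```

```bash
python3 lk.py w8
python3 - <<'E'
from h import *
s=read_state();print(s['wrist_force'],s['torque'])
p=cam('scene'); u,v=314,234;save(cv2.resize(p['image'][v-60:v+60,u-80:u+80],(800,600),interpolation=cv2.INTER_CUBIC),'s8.png')
E
```

```text
[0.60310628 0.01546281 0.15872448]
[-0.05670742  0.27397516 -3.43150056] [ 0.10646008 -0.14214989 -0.01343236]
```

View pics/s8.png

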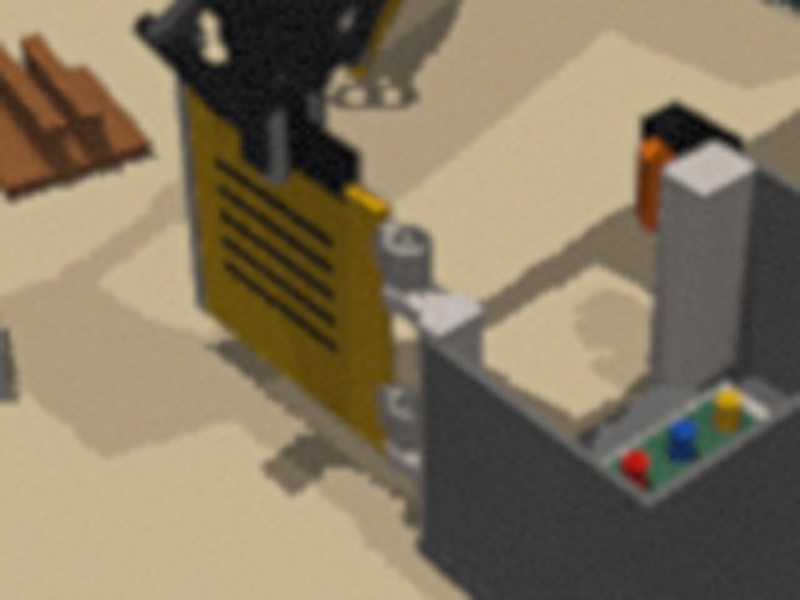

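play_rows(
  slide=[
    [0,0,0.15],
    [0,0,0.25],
    [0,0,0.35],
    [0,0,0.35],
  ],
  delta_rot=[
    [0,0,0],
    [0,0,0],
    [0,0,0],
    [0,0,0],
  ],
)

```text
time: 10.07
tool_pos: [0.6039, 0.015, 0.1574]
tcp_rot: [-2.364, -2.066, 0.003]
wrist_force: [-2.5, -1.7, 4.1]
width: 0.128
```

play_rows(
  slide=[
    [0,0,0],
    [0,0,0],
    [0,0,0],
    [0,0,0],
  ],
  delta_rot=[
    [0,0,0],
    [0,0,0],
    [0,0,0],
    [0,0,0],
  ],
  hand=0.24,
)

```text
time: 10.4
tool_pos: [0.604, 0.0151, 0.1575]
tcp_rot: [-2.365, -2.066, 0.002]
wrist_force: [0.7, -1.8, -0.2]
width: 0.238
```

```bash
python3 lk.py w9
cat > arc.py <<'E'
from h import *
import sys
th=[float(a) for a in sys.argv[1:]]
s=read_state();R0=R.from_rotvec(s['tcp_rot']).as_matrix();print(np.round(s['q'],2),s['tool_pos'],s['wrist_force'],s['width'])
x=R0[:,0];print('yaw',np.arctan2(x[1],x[0]))
P=R0.T@(np.array([.6153,.0988,s['tool_pos'][2]])-s['tool_pos'])
print('P',P)
for t in th: print(t,np.round((P-R.from_rotvec([0,0,t]).as_matrix()@P)*100,2)[:2].tolist())
E
python3 arc.py .1 .2 .3 .4 .5 .6 .7 .8 .9 1.0 1.1 1.2
python3 - <<'E'
from h import *
import pickle
p=pickle.load(open('w9.pkl','rb'))
save(cv2.resize(p['image'][20:320,200:440],(600,600*300//240))[:600],'w9a.png')
E
```

```text
[0.6039072  0.01507449 0.1573611 ]
[-0.02  0.2   1.84  0.    1.1   0.12] [0.6039072  0.01507449 0.1573611 ] [-0.66857232  0.03169797  0.36504887] 0.24349634121781813
yaw 1.4363973950947337
P [ 8.44970560e-02  7.12563113e-05 -1.19298619e-05]
0.1 [0.04, -0.84]
0.2 [0.17, -1.68]
0.3 [0.38, -2.5]
0.4 [0.67, -3.29]
0.5 [1.04, -4.05]
0.6 [1.48, -4.77]
0.7 [1.99, -5.44]
0.8 [2.57, -6.06]
0.9 [3.2, -6.62]
1.0 [3.89, -7.11]
1.1 [4.62, -7.53]
1.2 [5.39, -7.87]
```

View pics/w9a.png

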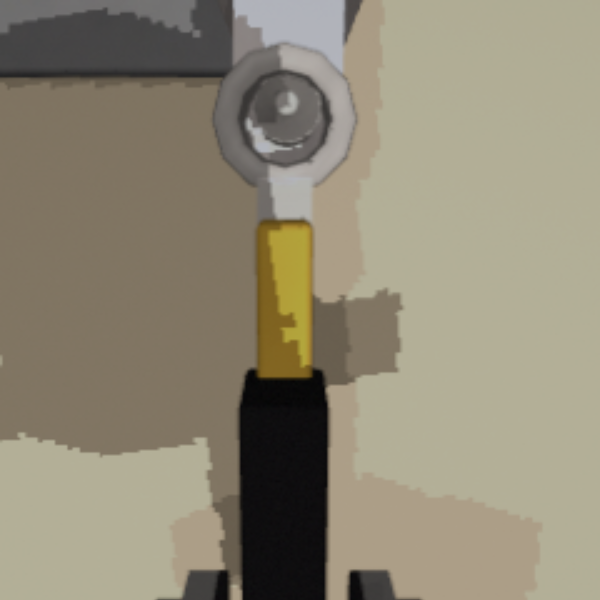

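play_rows(
  slide=[
    [0.01,-0.42,0],
    [0.1,-1.27,0],
    [0.26,-2.1,0],
    [0.51,-2.9,0],
    [0.85,-3.68,0],
    [1.25,-4.42,0],
    [1.73,-5.12,0],
    [2.27,-5.76,0],
    [2.88,-6.35,0],
    [3.54,-6.88,0],
    [3.89,-7.11,0],
    [3.89,-7.11,0],
  ],
  delta_rot=[
    [0,0,0.05],
    [0,0,0.15],
    [0,0,0.25],
    [0,0,0.35],
    [0,0,0.45],
    [0,0,0.55],
    [0,0,0.65],
    [0,0,0.75],
    [0,0,0.85],
    [0,0,0.95],
    [0,0,1.0],
    [0,0,1.0],
  ],
)

```text
time: 11.45
tool_pos: [0.5381, 0.0639, 0.1574]
tcp_rot: [-3.066, -0.679, 0.004]
wrist_force: [0.2, -1.4, 0.1]
width: 0.236
```

```bash
python3 lk.py w10
python3 - <<'E'
from h import *
p=cam('scene'); u,v=330,225;save(cv2.resize(p['image'][v-75:v+75,u-100:u+100],(800,600),interpolation=cv2.INTER_CUBIC),'s10.png')
E
python3 arc.py .1 .2 .3 .4 .45 .5 .55 .58 .6 .63 .65
```

```text
[0.5384615  0.06347993 0.15745363]
[0.07 0.08 1.97 0.   1.09 1.2 ] [0.53867354 0.06322958 0.15750232] [0.2380909  0.1343481  0.75374038] 0.2380599833491606
yaw 0.4385769806985316
P [ 0.08447914  0.00033544 -0.00017718]
0.1 [0.05, -0.84]
0.2 [0.18, -1.68]
0.3 [0.39, -2.5]
0.4 [0.68, -3.29]
0.45 [0.86, -3.67]
0.5 [1.05, -4.05]
0.55 [1.26, -4.41]
0.58 [1.4, -4.62]
0.6 [1.49, -4.76]
0.63 [1.64, -4.97]
0.65 [1.74, -5.11]
```

View pics/w10.png

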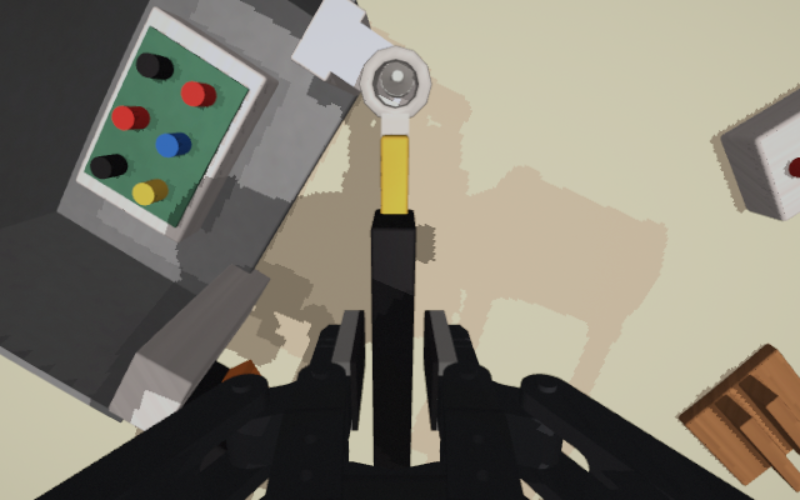

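View pics/s10.png

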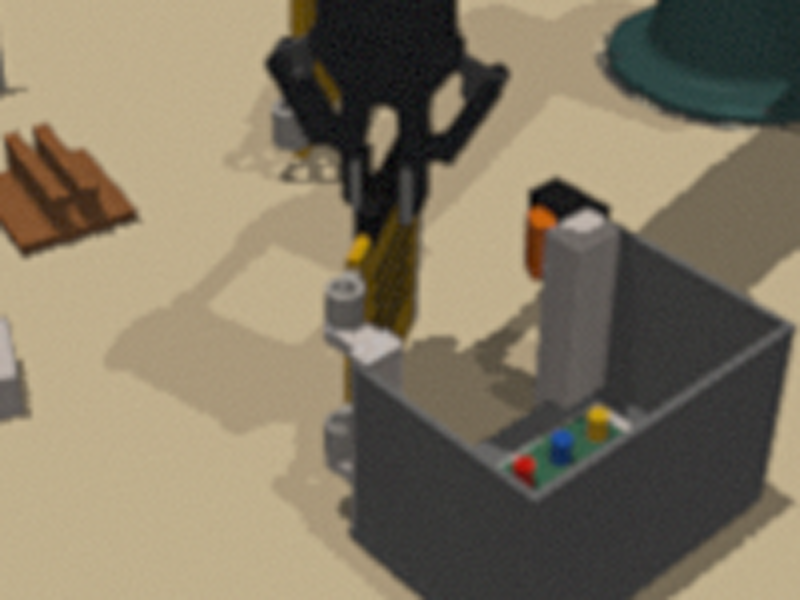

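play_rows(
  slide=[
    [0.05,-0.84,0],
    [0.18,-1.68,0],
    [0.39,-2.5,0],
    [0.68,-3.29,0],
    [0.95,-3.86,0],
    [1.15,-4.23,0],
    [1.26,-4.41,0],
    [1.26,-4.41,0],
  ],
  delta_rot=[
    [0,0,0.1],
    [0,0,0.2],
    [0,0,0.3],
    [0,0,0.4],
    [0,0,0.475],
    [0,0,0.525],
    [0,0,0.55],
    [0,0,0.55],
  ],
)

```text
time: 12.22
tool_pos: [0.5317, 0.1078, 0.1576]
tcp_rot: [3.135, -0.173, -0.003]
wrist_force: [-1.0, -2.7, 0.4]
width: 0.238
```

```bash
python3 lk.py w11 door_edge,catch_nose
python3 arc.py .02 .03 .05 .06 .08 .1
python3 - <<'E'
from h import *
p=cam('scene'); u,v=345,225;save(cv2.resize(p['image'][v-75:v+75,u-100:u+100],(800,600),interpolation=cv2.INTER_CUBIC),'s11.png')
E
```

```text
[0.53169926 0.10787091 0.15757999]
door_edge []
catch_nose [([321.9, 335.4], 0.68)]
[ 0.15  0.08  1.97 -0.    1.09  1.84] [0.53170908 0.1079009  0.15760459] [ 0.86177609 -3.06969513  0.69603771] 0.2376699089903521
yaw -0.11031420752703532
P [ 0.0840846  -0.00015689 -0.00015615]
0.02 [0.0, -0.17]
0.03 [0.0, -0.25]
0.05 [0.01, -0.42]
0.06 [0.01, -0.5]
0.08 [0.03, -0.67]
0.1 [0.04, -0.84]
```

View pics/w11.png

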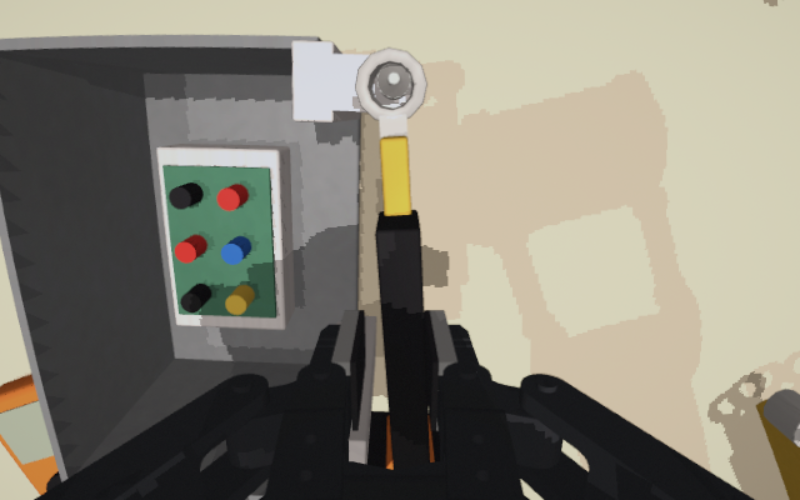

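View pics/s11.png

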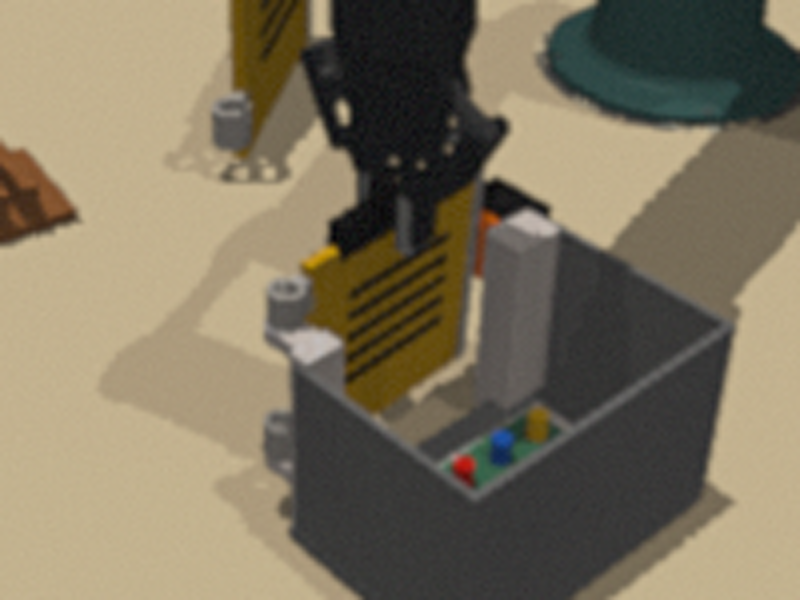

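play_rows(
  slide=[
    [0,-0.2,0],
    [0.01,-0.4,0],
    [0.01,-0.6,0],
    [0.01,-0.6,0],
  ],
  delta_rot=[
    [0,0,0.024],
    [0,0,0.048],
    [0,0,0.07],
    [0,0,0.07],
  ],
)

```text
time: 12.75
tool_pos: [0.5325, 0.1143, 0.1575]
tcp_rot: [-3.128, 0.284, 0.003]
wrist_force: [0.5, 0.0, 0.5]
width: 0.24
```

```bash
python3 lk.py w12
python3 arc.py .02 .03 .04 .05 
```

```text
[0.53238587 0.11415518 0.15747812]
[0.17 0.09 1.97 0.   1.09 1.92] [0.53238587 0.11415518 0.15747812] [0.75260035 0.63401345 0.29572615] 0.24026167790397446
yaw -0.18003505817244497
P [ 0.08432339  0.00026005 -0.00017835]
0.02 [0.0, -0.17]
0.03 [0.0, -0.25]
0.04 [0.01, -0.34]
0.05 [0.01, -0.42]
```

View pics/w12.png

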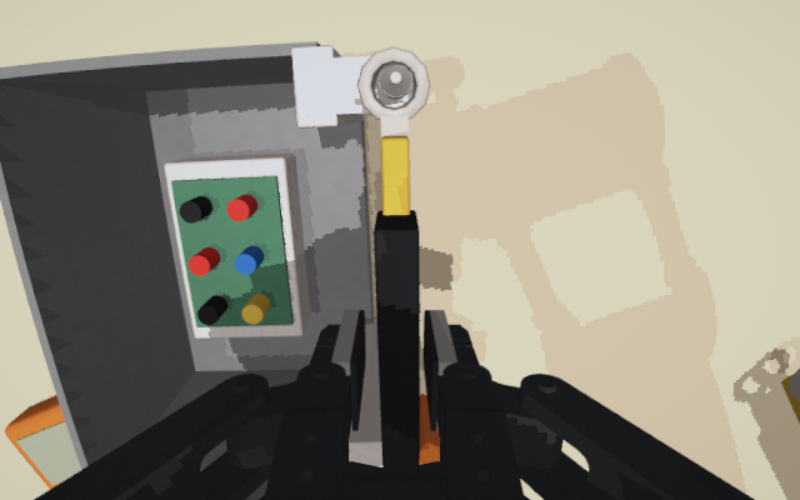

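play_rows(
  slide=[
    [0,-0.2,0],
    [0.01,-0.34,0],
    [0.01,-0.34,0],
  ],
  delta_rot=[
    [0,0,0.02],
    [0,0,0.035],
    [0,0,0.035],
  ],
)

```text
time: 13.05
tool_pos: [0.5329, 0.1168, 0.1574]
tcp_rot: [3.122, -0.337, -0.004]
wrist_force: [-0.7, -4.2, 0.6]
width: 0.242
```

```bash
python3 arc.py -.02 -.05 -.08
python3 - <<'E'
from h import *
p=cam('scene'); u,v=345,225;save(cv2.resize(p['image'][v-75:v+75,u-100:u+100],(800,600),interpolation=cv2.INTER_CUBIC),'s13.png')
E
```

```text
[ 0.17  0.09  1.97 -0.    1.09  1.96] [0.53290124 0.11683184 0.15736393] [-0.73548752 -4.19808891  0.57034519] 0.24247564483519182
yaw -0.21516475136873972
P [ 8.43484576e-02  2.35738757e-05 -2.01236468e-04]
-0.02 [0.0, 0.17]
-0.05 [0.01, 0.42]
-0.08 [0.03, 0.67]
```

View pics/s13.png

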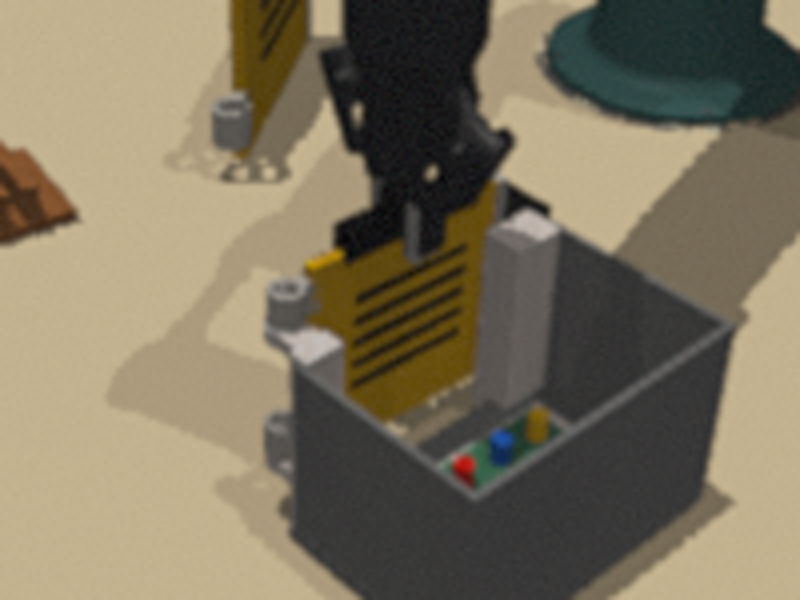

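play_rows(
  slide=[
    [0,-0.2,0],
    [0.0,-0.3,0],
    [0,-0.3,0],
  ],
  delta_rot=[
    [0,0,0.01],
    [0,0,0.02],
    [0,0,0.02],
  ],
)

```text
time: 13.35
tool_pos: [0.5332, 0.1171, 0.1574]
tcp_rot: [3.114, -0.365, -0.005]
wrist_force: [-1.6, -10.9, 2.9]
width: 0.24
```

```bash
python3 lk.py w14 catch_nose; python3 arc.py -.05
```

```text
[0.53315181 0.11709643 0.15737451]
catch_nose []
[ 0.17  0.09  1.96 -0.01  1.09  1.98] [0.53313377 0.11707658 0.15735606] [ -1.40065987 -10.70301952   3.37587735] 0.242073315278853
yaw -0.23361979204751981
P [ 0.08416496 -0.00124002 -0.0002126 ]
-0.05 [0.02, 0.42]
```

View pics/w14.png

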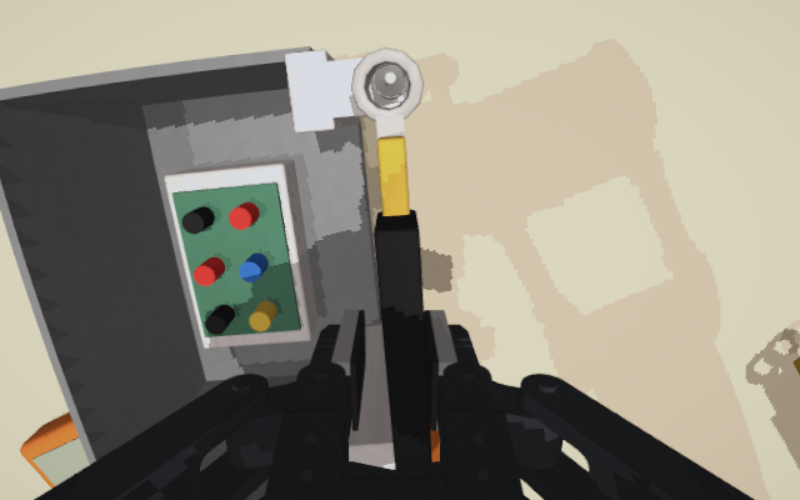

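play_rows(
  slide=[
    [0,0.25,0],
    [0.02,0.5,0],
    [0.02,0.5,0],
  ],
  delta_rot=[
    [0,0,-0.04],
    [0,0,-0.08],
    [0,0,-0.08],
  ],
)

```text
time: 13.7
tool_pos: [0.5322, 0.1123, 0.1574]
tcp_rot: [3.127, -0.24, -0.005]
wrist_force: [0.5, -0.0, -0.0]
width: 0.241
```

play_rows(
  slide=[
    [0,0,0],
    [0,0,0],
    [0,0,-1],
    [0,0,-3],
    [0,0,-5],
    [0,0,-8],
    [0,0,-11],
    [0,0,-14],
    [0,0,-14],
  ],
  delta_rot=[
    [0,0,0],
    [0,0,0],
    [0,0,0],
    [0,0,0],
    [0,0,0],
    [0,0,0],
    [0,0,0],
    [0,0,0],
    [0,0,0],
  ],
  hand=0.45,
)

```text
time: 14.45
tool_pos: [0.5364, 0.114, 0.3062]
tcp_rot: [3.131, -0.241, 0.015]
wrist_force: [0.7, -0.1, 1.4]
width: 0.449
```

```bash
python3 lk.py w15 catch_nose,door_grip,door_edge,knuckle_high
python3 - <<'E'
from h import *
for n,(u,v) in {'scene':(345,225),'top':(250,200)}.items():
    p=cam(n); save(cv2.resize(p['image'][v-75:v+75,u-100:u+100],(800,600),interpolation=cv2.INTER_CUBIC),n+'15.png')
E
```

```text
[0.53534164 0.11382978 0.30319551]
catch_nose [([330.3, 247.4], 0.71)]
door_grip [([316.9, 200.8], 0.82)]
door_edge [([639.0, 397.4], 0.58)]
knuckle_high [([620.9, 306.6], 0.93), ([316.2, 88.3], 0.7)]
```

View pics/w15.png

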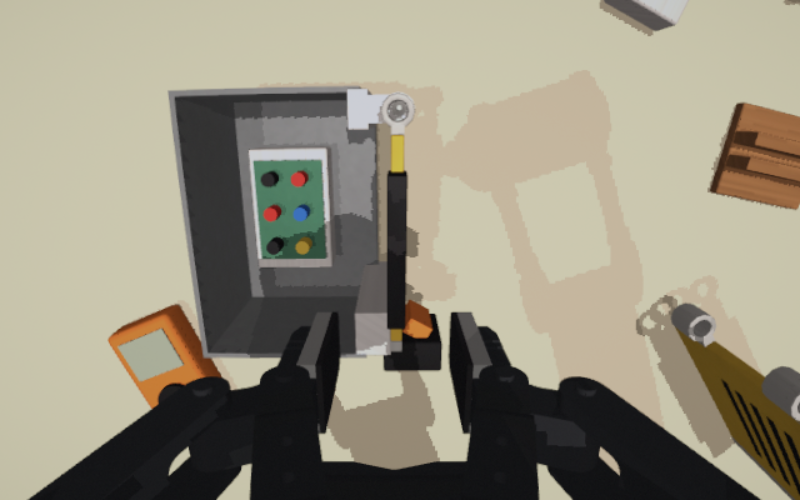

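View pics/scene15.png

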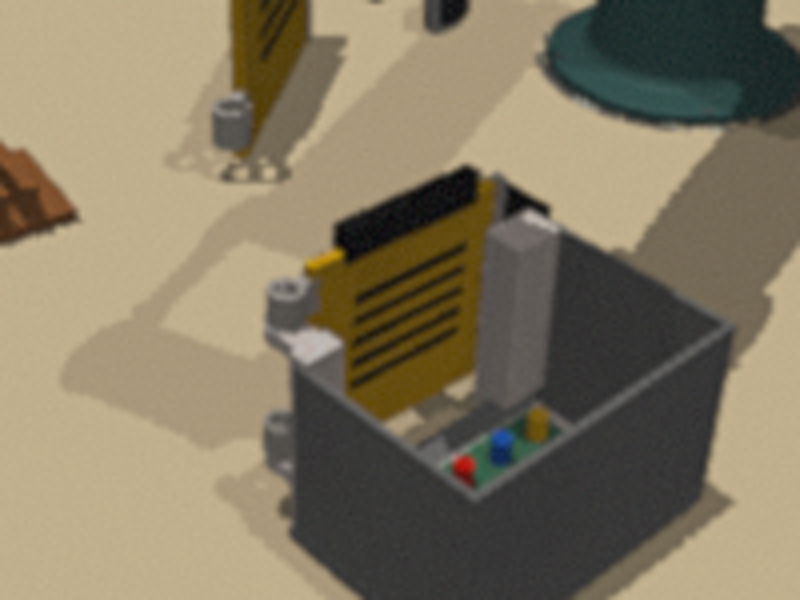

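```bash
python3 - <<'E'
from h import *
import pickle
p=pickle.load(open('w15.pkl','rb'));P=cloud(p)
print([np.round(P[v,u],4).tolist() for u,v in [(317,160),(317,200),(318,240),(318,120)]])
print('knuckle top rim z', np.round([P[v,u] for u,v in [(306,88),(329,88),(318,77)]],4).tolist())
save(cv2.resize(p['image'][230:310,280:370],None,fx=7,fy=7,interpolation=cv2.INTER_CUBIC),'w15a.png')
t=at_z(p,(318,88),.157);a=at_z(p,(317.3,200),.18);e=at_z(p,(317.3,270),.165);print(t,a,e,np.arctan2(*(e-t)[[1,0]]),1.436+np.pi/2)
E
```

```text
[[0.5628, 0.1083, 0.1774], [0.5318, 0.113, 0.1751], [0.4986, 0.1173, 0.174], [0.5904, 0.1032, 0.1626]]
knuckle top rim z [[0.615, 0.1086, 0.1556], [0.6124, 0.0914, 0.1562], [0.6216, 0.0984, 0.1553]]
[0.61361541 0.09965145 0.157     ] [0.53319318 0.11260563 0.18      ] [0.46788933 0.12241701 0.165     ] 2.986623608452122 3.0067963267948965
```

View pics/w15a.png

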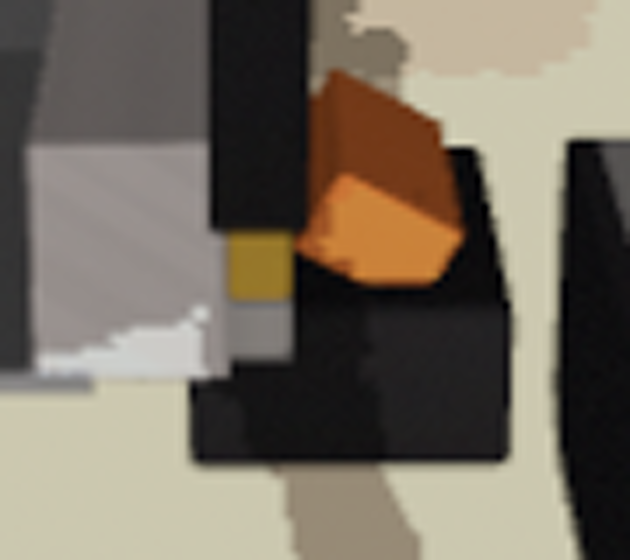

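```bash
python3 - <<'E'
from h import *
print(finish_job()); s=read_state();print(s['time'],s['wrist_force'])
E
```

```text
the job is handed in; nothing more can be done
None
the job is handed in; nothing more can be done
```

I took the middle-sized door out of the brown stand, hung it on both pins at about 90 degrees open, swung it shut past the catch, and handed the job in. The arm had released the door and stood about 0.15 m above it. The clock was at about 15 s of the 61 s allowed.

- **Hanging:** Before lowering, the wrist camera put the knuckles within about 0.5 mm of the pins. At the bottom, the tool met firm support (about 8 N) at the expected height. The upper knuckle's top rim read z = 0.156 m against 0.157 m expected.
- **Catch:** The push force rose to about 3 N, dropped to zero, then rose sharply to about 11 N at the stop. The last close-up shows the orange nose sprung back out in front of the door's edge, with the door's edge between it and the stop post.
- **Disagreements:** The depth readings on the rail's top read 3–6 mm low (0.174–0.177 m against 0.180 m). The door's shut angle measured about 0.02 rad further in than nominal, which fits it resting at or near the stop, inside the 3 mm play.
- **Not tested:** I did not pull on the door to prove the catch holds. I never touched the multimeter, screwdriver or socket box, but I also did not measure their poses again at the end.

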